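# Set the hair clipper: taper lever three clicks open, long guard comb on

## Task

Get the hair clipper ready for a cut. Its taper lever has no marks, so push the lever fully closed against its stop, then push it open one click at a time to the third click, gently, without pinching or forcing it. Also fit the longest of the three guard combs: gently push it fully home over the blade and let go, leaving the other two combs where they are and the oil bottle standing.

Things in the scene. Friction and masses are not known exactly. Their poses are not given: they have to be found in the camera images.
- clipper: Silver-grey hair clipper with steel blade, lying on its side in a black charging cradle; both fixed. Origin on the counter under it, x from tail to blade, z up. Handle and head: x -89 to 66 mm, 46 mm wide, top at z 62; cradle walls 57 mm wide, up to z 33. Its taper lever lies on top, turns about the vertical axis x 45, y 0 and reaches out over the -y side.
- taper_lever: Steel lever, flat arm 8 mm wide (clipper frame z 64 to 68 mm), thumb tab at its end; origin on its axis. Clicks into 6 positions 6 degrees apart: 0 = closed, leaning 15 degrees from the clipper's -y towards the blade, rigid stop; opens towards the tail to 5, also a stop. Starts anywhere from 1 to 5. Bears 20 N at most, so pinching it is too much.
- lever_tab (a point): Centre of the black thumb tab, an upright block 8 mm thick along its swing, 13 mm long, 18 mm tall (clipper frame z 65 to 83 mm), 42 mm from the axis; clicks are 4.4 mm apart here. Clipper frame: closed x 55.9, y -40.6; third click x 42.8, y -41.9 mm. A push of 4 to 7 N takes it over a click; it then snaps ahead into the next and the force drops. At a stop the force only rises.
- blade_tip (a point): Middle of the blade's front edge: clipper frame x 96, y 0, z 38 mm. The blade sticks out of the head along +x: at x 66 to 86 mm it is 10 mm thick in y and 44 mm high (z 16 to 60), at 91 to 96 mm 6 mm thick and 40 mm high, with a rounded shoulder between, on the centre line y 0, z 38. The comb has 1.5 mm play on each side.
- comb_long: Longest guard comb, grey plastic, 22 g, standing on edge, 53 mm tall, 19 thick (y), 49 long (x). Origin on its underside at the closed end of the blade pocket, which opens to -x: 24 mm deep, 47 high, 13 wide, walls 3. Ahead of the origin 25 mm of tines, 17 thick. Fitted, x runs as the clipper's, pocket end on the blade's edge, top wall on the blade: origin at clipper x 96, y 0, z 10 mm.
- comb_mid: Middle guard comb, the same but 37 mm long (13 mm of tines). Bystander.
- comb_short: Short guard comb, the same but 30 mm long (6 mm of tines). Bystander.
- tray: Low bamboo tray, 260 mm long (x), 92 mm wide (y), fixed; floor 5 mm and rim 9 mm above the counter. The three combs stand on it in a row along its x axis, about 80 mm apart, in any order, their x axes within 0.2 rad of its x. Origin under its centre.
- oil_bottle: Small white bottle of clipper oil, 28 mm across, 85 mm tall, standing on the counter. Origin at the centre of its underside. Bystander.

How it is judged:
By the outcome, as a careful person would: the job done as asked, in the order asked, and still so for the second after the job is handed in, with the robot touching nothing.
It also fails if it takes over 69 s, if anything falls off the work surface, if the arm or the gripper's body presses on something with over 40 N, if the wrist force passes 120 N, or if a joint passes its speed limit or range.

## Robot

A 6-joint arm with a two-finger parallel gripper is mounted at the origin on the work surface. World frame = base frame: x ahead of the robot, y to its left, z up, the work surface at z = 0. Lengths are in m, angles in rad, forces in N, time in s.
With the tool pointing down it reaches from about 0.35 to 0.975 m from the base axis. Payload 4.9 kg.
Tool frame: the origin (TCP) lies at the very end of the fingers, on their centre line; the grasp point (between the pads) lies ctrl.grip_point_offset behind it (ctrl.grip_point_offset is the distance from the TCP to the grasp point, in m); z points along the fingers, y is the direction in which the jaws open and shut (so a half turn about z gives the same grasp; the last joint's range is limited). The gripper opens to 85 mm and grips with 20 to 120 N. Pads are 22 mm wide; open, the fingers measure 114 mm over their backs; the gripper's body (76 mm by 85 mm) begins 54 mm behind the grasp point. The pads swing forward as they close: fully open they stand 13 mm farther back than shut.
Start: joints at [1.052, 0.053, 1.613, -0, 1.476, -0.119], TCP at [0.243, 0.576, 0.231] pointing down, gripper open.
Joint ranges: [-3.01, 3.01], [-1.01, 2.22], [0.06, 2.58], [-1.02, 4.17], [0.09, 2.62], [-3.14, 3.14]. Speed limits (rad/s): [2.57, 2.57, 3.14, 3.14, 3.14, 3.14].

## Interface

Orientations are given as a rotation vector (axis times angle).
In Python, from station import ctrl gives the robot as it stands. The module is installed in compiled form; this text tells all that it offers.
- The arm moves only by the shell command python3 -m creep 'ROWS' [FORCE]. ROWS is JSON, a list of rows, each a list of 5 numbers: the closure in counts, from 0 (fully open) to 255 (shut), then the shift along the tool's x, y, z in mm, then the turn about the tool's z in rad. A call has 1 to 12 rows; each row is the pose to reach, as a shift and turn from the pose commanded when the call began, along the tool's axes at that moment; what a row does not reach only later rows make up. A row lasts 1/12 s, in which the tool goes at most 41.7 mm and 7.16 degrees, less where a joint would pass 70% of its speed; a pose out of reach is approached as far as the arm can. A call with a gripper value outside its range is refused whole. The fingers move at their own pace and stop on an object; FORCE is the grip in N (left out, the last holds). Time passes only in rows, so rows that repeat a pose let the fingers close. It gives the time, the measured TCP pose, the force and the opening at its end, in the units of the state.
- ctrl.get_obs(): the state, without advancing time (a new reading comes with each control period).
- ctrl.get_image(name): name is "scene" or "top" or "wrist"; returns the picture (400x640x3 uint8, red, green, blue); there is no depth.
- ctrl.calibration(name): a dict with "fx", "fy", "cx", "cy" (pixels), "R" (3x3) and "t" (3): a world point X has camera coordinates R X + t. Camera axes: x right, y down, z forward; pixel columns grow to the right and rows downward; lengths in m; the calibration is good to about 2 mm. The wrist camera is an equidistant fisheye: a pixel r from the principal point sees the ray r / f radians off the axis. A picture is of the moment at which its call begins: read the wrist's pose just before it. calibration takes no time and is no camera call; for the wrist camera it gives the pose at the moment of the call.
- ctrl.finish_job(): hands the job in, once; it reports no verdict.
Trained networks look in the newest picture that a camera, given by its name, has taken for a name from the list of things; names that differ only in an ending like _2 or _b are one class to them, and where a whole thing is asked for, a point or a joint stands for the part that bears it (a point fixed in the world has none). Each returns a list of dicts, best first, with "conf" (0 to 1); they miss things now and then, are a little off and sometimes report something else, mostly with a low value. They report only what shows in the picture. A call takes as long as a camera call.
- ctrl.boxes_of(camera, label): "rect" ([left, top, width, height] in pixels, round what is visible of it).
- ctrl.outline_of(camera, label): "mask" (400x640 bool, what is visible of it) and "rect" ([left, top, width, height] in pixels, round what is visible of it).
The state is a dict: "t": time; "q": joint angles; "dq": joint speeds; "effort": joint torques, N m; "tool_pos": TCP position; "tool_rot": TCP orientation; "contact_force": force on the tool from outside, world axes, zero at the start; "wrist_torque": the same for the moment, N m; "opening": finger opening in m.
Only numpy, scipy, OpenCV 4.12 (cv2) and the standard library are available. Lean on these libraries where they do the work, as an engineer would, in place of code of your own. Each camera call takes 0.05 s, during which the arm holds its last target. There are 200 camera calls.

## Working session

There is one attempt and no reset: what is moved stays moved. The work goes in short steps, Python scripts to look and compute and a shell command to move; the robot and the scene stay as the last step left them, time stands still between calls to the robot, and variables do not carry over. Pictures are saved under pics/ and viewed, about 8 in all and at most 12, crops included, and the job is handed in when it is done.

```bash
mkdir -p pics
python3 - <<'E'
from station import ctrl
import cv2,numpy as np
np.set_printoptions(precision=4,suppress=True)
o=ctrl.get_obs();print(o['t'],o['tool_pos'],o['tool_rot'],o['opening'],o['contact_force'],ctrl.grip_point_offset)
for n in ['top','scene']:
    im=ctrl.get_image(n);cv2.imwrite(f'pics/{n}0.png',im[:,:,::-1])
    c=ctrl.calibration(n);print(n,c)
    for l in ['clipper','taper_lever','lever_tab','comb_long','comb_mid','comb_short','tray','oil_bottle']:
        print(l,[(r['rect'],round(r['conf'],2)) for r in ctrl.boxes_of(n,l)[:3]])
a=cv2.imread('pics/top0.png');
E
```

```text
0.0 [0.243  0.5752 0.2301] [-0.6237 -3.0784  0.003 ] 0.08549256986208238 [ 0.6837 -1.1369  0.5505] 0.0187
top {'fx': 408.3204300115754, 'fy': 408.3204300115754, 'cx': 318.0250036184106, 'cy': 204.70225021380568, 'R': array([[ 0.0065, -0.9998, -0.0211],
       [-0.9846, -0.0027, -0.175 ],
       [ 0.1749,  0.0219, -0.9843]]), 't': array([-0.0266,  0.5995,  0.9061])}
clipper [([175.9, 205.4, 79.4, 32.7], 0.68)]
taper_lever []
lever_tab [([223.1, 210.9, 10.8, 24.0], 0.51)]
comb_long [([441.8, 250.8, 14.6, 18.6], 0.57)]
comb_mid [([407.1, 250.7, 16.5, 18.0], 0.7)]
comb_short [([170.6, 207.7, 79.3, 35.0], 0.56)]
tray [([355.2, 242.3, 110.6, 44.6], 0.66)]
oil_bottle [([299.3, 164.4, 8.6, 18.3], 0.44)]
scene {'fx': 369.6513763081357, 'fy': 369.6513763081357, 'cx': 317.1146238032836, 'cy': 206.7320130123045, 'R': array([[-0.4882,  0.8727, -0.0041],
       [ 0.6687,  0.371 , -0.6444],
       [-0.5609, -0.3173, -0.7647]]), 't': array([ 0.2977, -0.3378,  1.0939])}
clipper [([388.3, 219.6, 105.8, 81.1], 0.72)]
taper_lever [([413.7, 221.8, 11.7, 31.2], 0.7)]
lever_tab [([411.4, 222.0, 15.9, 30.5], 0.44)]
comb_long [([217.6, 126.0, 21.8, 28.9], 0.6)]
comb_mid [([247.3, 142.0, 14.7, 21.0], 0.62)]
comb_short [([274.3, 155.2, 14.3, 22.0], 0.7)]
tray [([209.1, 133.7, 103.3, 56.8], 0.7)]
oil_bottle [([300.9, 245.1, 13.7, 30.5], 0.78), ([219.7, 127.0, 19.5, 28.5], 0.71)]
```

View pics/top0.png

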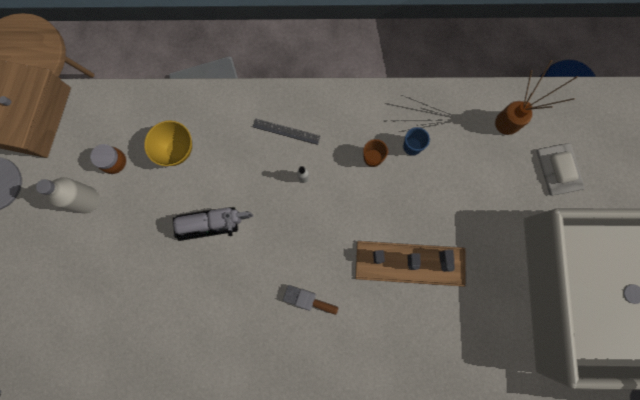

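View pics/scene0.png

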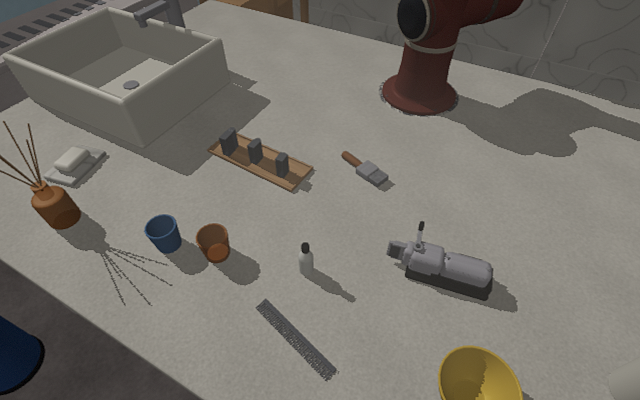

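```bash
cat > h.py <<'E'
from station import ctrl
import cv2,numpy as np
from scipy.spatial.transform import Rotation as Ro
np.set_printoptions(precision=4,suppress=True)
def ray(c,uv,wrist=False):
    x=(uv[0]-c['cx'])/c['fx'];y=(uv[1]-c['cy'])/c['fy']
    if wrist:
        r=np.hypot(x,y);d=np.array([np.sin(r)*x/max(r,1e-9),np.sin(r)*y/max(r,1e-9),np.cos(r)])
    else: d=np.array([x,y,1.])
    R=np.array(c['R']);t=np.array(c['t']);return -R.T@t, R.T@d
def onz(c,uv,z,wrist=False):
    o,d=ray(c,uv,wrist);return o+d*(z-o[2])/d[2]
def proj(c,X,wrist=False):
    p=np.array(c['R'])@np.array(X)+c['t']
    if wrist:
        r=np.hypot(p[0],p[1]);th=np.arctan2(r,p[2]);k=th/max(r,1e-9);x,y=p[0]*k,p[1]*k
    else: x,y=p[0]/p[2],p[1]/p[2]
    return np.array([c['cx']+c['fx']*x,c['cy']+c['fy']*y])
def undist(im,c,W=800,H=600,f=400):
    "fisheye -> pinhole view, same axis"
    u,v=np.meshgrid((np.arange(W)-W/2)/f,(np.arange(H)-H/2)/f)
    r=np.hypot(u,v)+1e-9;k=np.arctan(r)/r
    return cv2.remap(im,(c['cx']+c['fx']*u*k).astype('f4'),(c['cy']+c['fy']*v*k).astype('f4'),cv2.INTER_LINEAR)
def topview(im,c,ctr,z,ex,W=800,H=600,s=4.0):
    "rectify to plane z; s px per mm; ex=world yaw of image right; up = left of ex"
    i,j=np.meshgrid(np.arange(W)-W/2,np.arange(H)-H/2)
    i,j=i/s/1000,-j/s/1000
    X=np.stack([ctr[0]+i*np.cos(ex)-j*np.sin(ex),ctr[1]+i*np.sin(ex)+j*np.cos(ex),np.full(i.shape,z)],-1)
    p=X@np.array(c['R']).T+c['t'];r=np.hypot(p[...,0],p[...,1])+1e-9;k=np.arctan2(r,p[...,2])/r
    return cv2.remap(im,(c['cx']+c['fx']*p[...,0]*k).astype('f4'),(c['cy']+c['fy']*p[...,1]*k).astype('f4'),cv2.INTER_LINEAR)
def state():
    o=ctrl.get_obs();R=Ro.from_rotvec(o['tool_rot']).as_matrix();return o,R
def goto(X,yaw=None):
    "print tool-frame shift (mm) to world TCP X; yaw=desired world yaw of tool y axis"
    o,R=state();print('t',o['t'],'shift',R.T@(np.array(X)-o['tool_pos'])*1000,end=' ')
    if yaw is not None:
        y=R[:,1];cur=np.arctan2(y[1],y[0]);d=(yaw-cur+np.pi/2)%np.pi-np.pi/2
        print('turn',-d,'(tool down) q6',o['q'][5],end='')
    print()
E
python3 - <<'E'
from h import *
o,R=state();print(R)
c=ctrl.calibration('top')
for n,uv,z in [('tail',(175,225),.04),('blade',(252,215),.05),('lev',(230,225),.07),('handle mid',(207,223),.062),('bottle',(303,174),.04),('short',(378,257),.058),('mid',(414,260),.058),('long',(447,260),.058),('trayL',(356,262),.009),('trayR',(465,266),.009)]: print(n,onz(c,uv,z))
w=ctrl.calibration('wrist');print(w, -np.array(w['R']).T@w['t'])
a=cv2.imread('pics/top0.png')
p=cv2.resize(a[190:255,160:280],None,fx=6.6,fy=6,interpolation=cv2.INTER_CUBIC)
E
```

```text
[[-0.9211  0.3893 -0.    ]
 [ 0.3893  0.9211 -0.    ]
 [ 0.     -0.0001 -1.    ]]
tail [0.5519 0.316  0.04  ]
blade [0.575  0.1314 0.05  ]
lev [0.5486 0.1775 0.07  ]
handle mid [0.5541 0.2332 0.062 ]
bottle [0.677  0.0132 0.04  ]
short [ 0.4781 -0.1613  0.058 ]
mid [ 0.4718 -0.2426  0.058 ]
long [ 0.4722 -0.3169  0.058 ]
trayL [ 0.4684 -0.1146  0.009 ]
trayR [ 0.4604 -0.3729  0.009 ]
{'fx': 309.70691628693146, 'fy': 309.70691628693146, 'cx': 319.5808540685292, 'cy': 197.60462001015907, 'R': array([[ 0.39  ,  0.9208, -0.0004],
       [ 0.8759, -0.3709,  0.3088],
       [ 0.2841, -0.1208, -0.9511]]), 't': array([-0.6263, -0.0399,  0.3804])} [0.1711 0.6079 0.3738]
```

```bash
python3 -m creep '[[135,-420,-246,50,-0.52],[135,-420,-246,50,-0.52],[135,-420,-246,50,-0.52],[135,-420,-246,50,-0.52],[135,-420,-246,50,-0.52],[135,-420,-246,50,-0.52],[135,-420,-246,50,-0.52],[135,-420,-246,50,-0.52],[135,-420,-246,50,-0.52],[135,-420,-246,50,-0.52],[135,-420,-246,50,-0.52],[135,-420,-246,50,-0.52]]' 30; python3 -m creep '[[135,0,0,0,0],[135,0,0,0,0]]'
python3 - <<'E'
from h import *
o,R=state();print(o['t'],o['tool_pos'],R[:,1],o['opening'])
c=ctrl.calibration('wrist');im=ctrl.get_image('wrist')
import pickle;pickle.dump((c,im),open('w1.pkl','wb'))
for l in ['lever_tab','taper_lever','clipper','blade_tip']:
    print(l,[(r['rect'],round(r['conf'],2)) for r in ctrl.boxes_of('wrist',l)[:2]])
cv2.imwrite('pics/w1.png',im[:,:,::-1])
E
```

```text
t: 1.9
tool_pos: [0.5355, 0.1835, 0.1814]
tool_rot: [-0.188, 3.135, 0.0]
contact_force: [1.2, 1.6, 0.4]
opening: 0.0402
t: 2.07
tool_pos: [0.5351, 0.184, 0.181]
tool_rot: [0.183, -3.135, -0.0]
contact_force: [-0.1, 0.5, 0.9]
opening: 0.0404
2.0667 [0.5351 0.184  0.181 ] [-0.1162  0.9932  0.0002] 0.04040398974109641
lever_tab [([305.6, 178.0, 21.5, 59.2], 0.58)]
taper_lever [([307.9, 182.1, 17.1, 60.9], 0.62)]
clipper [([262.2, 175.5, 186.6, 69.5], 0.73)]
blade_tip [([260.9, 178.1, 185.9, 69.3], 0.6)]
```

View pics/w1.png

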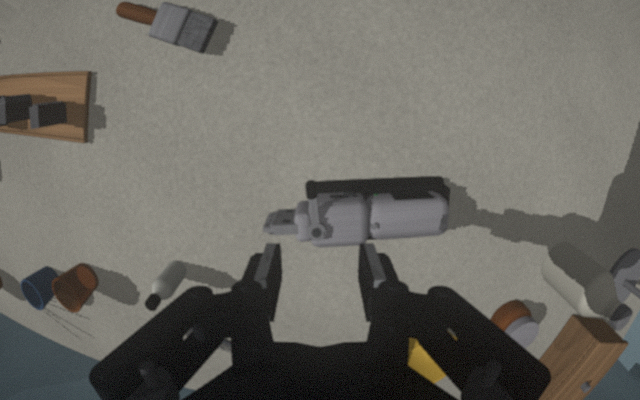

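Run:
```python
from h import *
import pickle
c,im=pickle.load(open('w1.pkl','rb'))
for n,uv,z in [('tail top',(448,212),.045),('blade tip top',(265,222),.058),('pivot',(317,232),.068),('tab base',(312,205),.068),('tab top',(312,186),.083)]:print(n,onz(c,uv,z,True))
v=topview(im,c,(0.553,0.21),.062,np.radians(-84),s=3.5);cv2.imwrite('pics/w1r.png',v[:,:,::-1])
```

```text
tail top [0.5471 0.3184 0.045 ]
blade tip top [0.5725 0.1379 0.058 ]
pivot [0.5722 0.187  0.068 ]
tab base [0.547  0.1798 0.068 ]
tab top [0.5256 0.1778 0.083 ]
```

View pics/w1r.png

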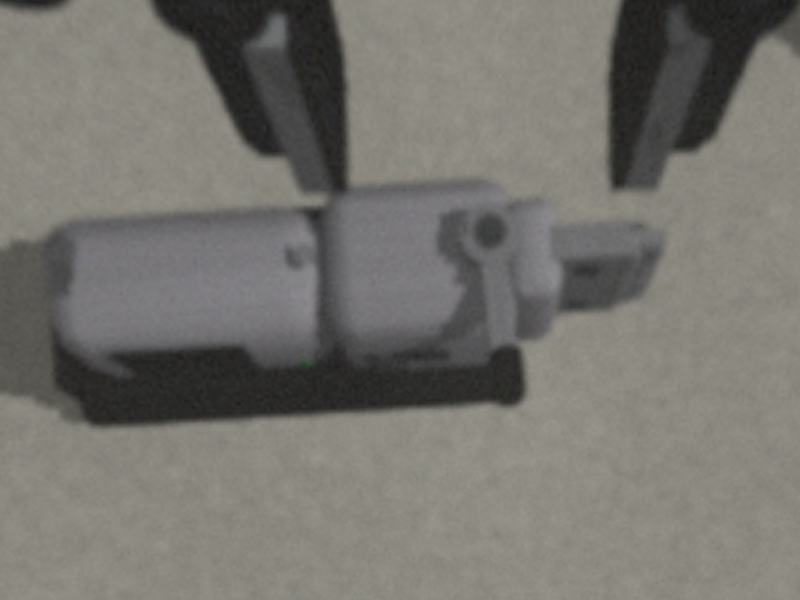

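```bash
cat > fit.py <<'E'
from h import *
import pickle
from scipy.optimize import least_squares
c,im=pickle.load(open('w1.pkl','rb'))
def conv(px,ctr=(0.553,0.21),z=.062,ex=np.radians(-84),s=3.5):
    i,j=(px[0]-400)/s/1000,-(px[1]-300)/s/1000
    return np.array([ctr[0]+i*np.cos(ex)-j*np.sin(ex),ctr[1]+i*np.sin(ex)+j*np.cos(ex),z])
cam=-np.array(c['R']).T@c['t']
def at(px,z):
    P=conv(px);d=P-cam;return (cam+d*(z-cam[2])/d[2])[:2]
pts=[((489,230),.068,45,0),((662,232),.058,96,3),((655,262),.058,96,-3)]
W=[at(p,z) for p,z,_,_ in pts];print(W)
l1,l2=at((95,422),0.),at((515,402),0.);print('cradle dir',np.degrees(np.arctan2(*(l2-l1)[::-1])))
h1,h2=at((75,220),.05),at((310,210),.05);print('handle dir',np.degrees(np.arctan2(*(h2-h1)[::-1])))
def tf(p,X):
    x0,y0,a=p;return np.array([x0+X[0]*np.cos(a)-X[1]*np.sin(a),y0+X[0]*np.sin(a)+X[1]*np.cos(a)])
def inv(p,P):
    d=np.array(P)[:2]-p[:2];a=p[2];return np.array([d[0]*np.cos(a)+d[1]*np.sin(a),-d[0]*np.sin(a)+d[1]*np.cos(a)])*1000
def res(p):
    r=[]
    for w,(_,_,x,y) in zip(W,pts): r+=list((tf(p,(x/1000,y/1000))-w)*1000)
    for l in (l1,l2): r.append(inv(p,l)[1]+28.5)
    return r
s=least_squares(res,[.56,.23,np.radians(-81.5)]);p=s.x
if __name__=='__main__':
    print(p,np.degrees(p[2]));print(s.fun)
    # lever: look for tab in prediction
    for k in range(6):
        th=np.radians(-90+15-6*k);X=tf(p,(.045+.042*np.cos(th),.042*np.sin(th)))
        print(k,X,[proj(c,[*X,z],True) for z in (.068,.083)])
    print('axis',tf(p,(.045,0)))
    # wrist image crop of lever
    cr=cv2.resize(im[165:250,250:380],None,fx=6,fy=6,interpolation=cv2.INTER_CUBIC);cv2.imwrite('pics/lev.png',cr[:,:,::-1])
E
python3 fit.py
```

```text
[array([0.5728, 0.1866]), array([0.582, 0.137]), array([0.5732, 0.1381])]
cradle dir -81.27368900609376
handle dir -81.56335175318988
[ 0.5642  0.232  -1.4224] -81.49503154702816
[-2.0306  0.9283 -0.7075  0.4961  2.2256 -1.501  -0.5462  0.028 ]
0 [0.5323 0.1707] [array([303.3705, 187.7887]), array([302.4417, 192.9063])]
1 [0.5308 0.1749] [array([308.3178, 186.6036]), array([307.6686, 191.662 ])]
2 [0.5297 0.1791] [array([313.3867, 185.9242]), array([313.0261, 190.9486])]
3 [0.529  0.1835] [array([318.5118, 185.7608]), array([318.4441, 190.7773])]
4 [0.5288 0.1878] [array([323.6267, 186.116 ]), array([323.8514, 191.1509])]
5 [0.5291 0.1922] [array([328.6651, 186.9846]), array([329.1768, 192.0637])]
axis [0.5708 0.1875]
```

View pics/lev.png

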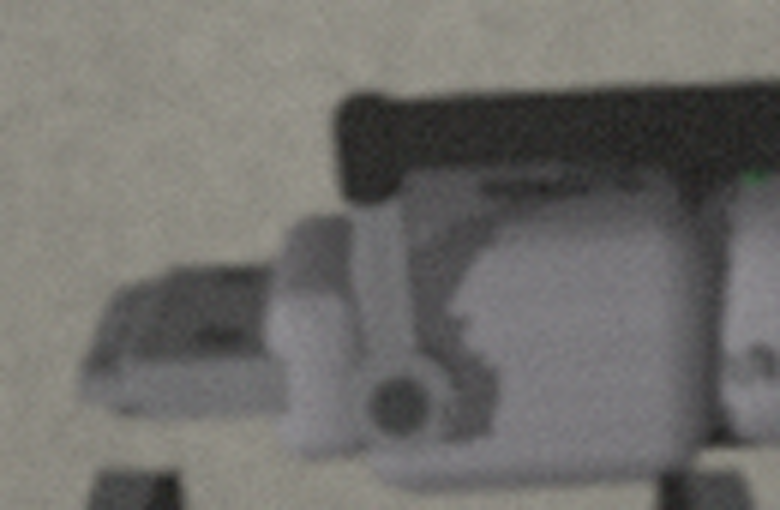

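Run:
```python
from fit import *
X=tf(p,(.047,-.043));print(X);goto([*X,.0705],p[2])
```

```text
[array([0.5728, 0.1866]), array([0.582, 0.137]), array([0.5732, 0.1381])]
cradle dir -81.27368900609376
handle dir -81.56335175318988
[0.5286 0.1791]
t 2.3167 shift [  6.1609  -7.0267 111.0541] turn -0.026211417460877406 (tool down) q6 -1.4879949380080817
```

```bash
python3 -m creep '[[135,6,-7,30,-0.03],[135,6,-7,60,-0.03],[135,6,-7,85,-0.03],[135,6,-7,100,-0.03],[135,6,-7,108,-0.03],[135,6,-7,111,-0.03],[135,6,-7,111,-0.03],[135,6,-7,111,-0.03]]'
python3 - <<'E'
from fit import *
o,R=state();print(o['t'],o['tool_pos'],inv(p,o['tool_pos']),R[:,1],o['contact_force'])
c2=ctrl.calibration('wrist');im=ctrl.get_image('wrist')
v=im[150:350,180:440];v=cv2.resize(v,None,fx=3,fy=3,interpolation=cv2.INTER_CUBIC);cv2.imwrite('pics/w2.png',v[:,:,::-1])
E
```

```text
t: 2.98
tool_pos: [0.5301, 0.1786, 0.0717]
tool_rot: [-0.237, 3.13, 0.0]
contact_force: [-0.6, -0.6, 1.2]
opening: 0.0407
[array([0.5728, 0.1866]), array([0.582, 0.137]), array([0.5732, 0.1381])]
cradle dir -81.27368900609376
handle dir -81.56335175318988
2.9833 [0.5301 0.1786 0.0717] [ 47.8177 -41.5663] [-0.1504  0.9886  0.0001] [-0.5866 -0.5951  1.1823]
```

View pics/w2.png

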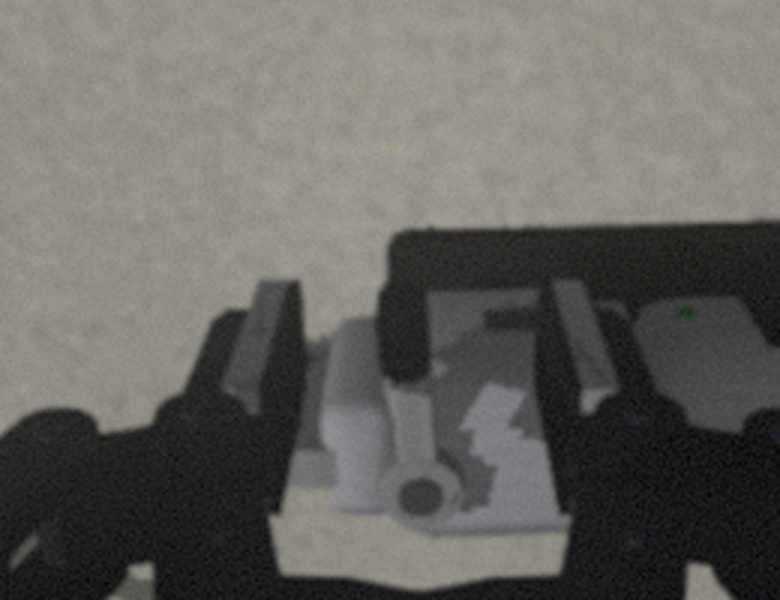

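```bash
python3 -m creep '[[135,0,-7,0,0],[135,0,-12,0,0],[135,0,-14,0,0],[135,0,-14,0,0]]'
for i in 1 2; do :; done
python3 -m creep '[[135,0,-1,0,0],[135,0,-1,0,0]]' | grep -E 'pos|force'
python3 -m creep '[[135,0,-1,0,0],[135,0,-1,0,0]]' | grep -E 'pos|force'
python3 -m creep '[[135,0,-1,0,0],[135,0,-1,0,0]]' | grep -E 'pos|force'
python3 -m creep '[[135,0,-1,0,0],[135,0,-1,0,0]]' | grep -E 'pos|force'
```

```text
t: 3.37
tool_pos: [0.5318, 0.1634, 0.0708]
tool_rot: [-0.234, 3.132, -0.0]
contact_force: [0.8, -0.3, -1.0]
opening: 0.0401
tool_pos: [0.5316, 0.1629, 0.0704]
contact_force: [0.9, 1.0, -0.6]
tool_pos: [0.5316, 0.1621, 0.0702]
contact_force: [-0.3, -0.5, -0.1]
tool_pos: [0.5318, 0.1611, 0.0703]
contact_force: [-0.8, -0.3, -0.1]
tool_pos: [0.5319, 0.1602, 0.0703]
contact_force: [0.7, -0.3, 0.2]
```

```bash
python3 -m creep '[[135,0,-0.7,0,0],[135,0,-0.7,0,0]]' | grep -E 'pos|force'
python3 -m creep '[[135,0,-0.7,0,0],[135,0,-0.7,0,0]]' | grep -E 'pos|force'
python3 -m creep '[[135,0,-0.7,0,0],[135,0,-0.7,0,0]]' | grep -E 'pos|force'
python3 -m creep '[[135,0,-0.7,0,0],[135,0,-0.7,0,0]]' | grep -E 'pos|force'
```

```text
tool_pos: [0.532, 0.1599, 0.0703]
contact_force: [-0.3, 2.7, 0.2]
tool_pos: [0.532, 0.1597, 0.0702]
contact_force: [-1.0, 5.8, -1.2]
tool_pos: [0.532, 0.1594, 0.0702]
contact_force: [-0.6, 6.9, -1.1]
tool_pos: [0.5323, 0.1576, 0.0703]
contact_force: [-0.2, -0.4, 0.6]
```

```bash
python3 -m creep '[[135,0,-1,0,0],[135,0,-1,0,0]]' | grep -E 'pos|force'
python3 -m creep '[[135,0,-0.7,0,0],[135,0,-0.7,0,0]]' | grep -E 'pos|force'
python3 -m creep '[[135,0,-0.7,0,0],[135,0,-0.7,0,0]]' | grep -E 'pos|force'
python3 -m creep '[[135,0,-0.7,0,0],[135,0,-0.7,0,0]]' | grep -E 'pos|force'
python3 -m creep '[[135,0,-0.5,0,0],[135,0,-0.5,0,0]]' | grep -E 'pos|force'
```

```text
tool_pos: [0.5325, 0.1563, 0.0703]
contact_force: [-0.2, 1.4, 0.2]
tool_pos: [0.5326, 0.156, 0.0703]
contact_force: [-0.5, 4.2, -0.9]
tool_pos: [0.5326, 0.1558, 0.0703]
contact_force: [-0.5, 5.3, -0.7]
tool_pos: [0.5328, 0.155, 0.0703]
contact_force: [0.4, 5.1, -0.7]
tool_pos: [0.5331, 0.1531, 0.0704]
contact_force: [-0.5, -0.1, -1.1]
```

```bash
python3 -m creep '[[135,0,-0.7,0,0],[135,0,-0.7,0,0]]' | grep -E 'pos|force'
python3 -m creep '[[135,0,-0.7,0,0],[135,0,-0.7,0,0]]' | grep -E 'pos|force'
python3 -m creep '[[135,0,-0.7,0,0],[135,0,-0.7,0,0]]' | grep -E 'pos|force'
python3 -m creep '[[135,0,-0.7,0,0],[135,0,-0.7,0,0]]' | grep -E 'pos|force'
```

```text
tool_pos: [0.5331, 0.1527, 0.0704]
contact_force: [-0.4, 2.0, 0.8]
tool_pos: [0.5331, 0.1526, 0.0703]
contact_force: [-0.4, 2.5, 0.8]
tool_pos: [0.5331, 0.1524, 0.0703]
contact_force: [-0.6, 5.1, 0.3]
tool_pos: [0.5331, 0.1523, 0.0703]
contact_force: [-0.8, 6.3, 0.0]
```

```bash
python3 -m creep '[[135,0,-0.6,0,0],[135,0,-0.6,0,0]]' | grep -E 'pos|force'
python3 -m creep '[[135,0,-0.6,0,0],[135,0,-0.6,0,0]]' | grep -E 'pos|force'
python3 -m creep '[[135,0,-0.5,0,0],[135,0,-0.5,0,0]]' | grep -E 'pos|force'
python3 -c "
from fit import *
o,R=state();print(o['t'],inv(p,o['tool_pos']))"
```

```text
tool_pos: [0.5332, 0.1522, 0.0703]
contact_force: [-0.6, 8.2, -0.3]
tool_pos: [0.5332, 0.1521, 0.0702]
contact_force: [-0.3, 10.6, -0.0]
tool_pos: [0.5332, 0.152, 0.0702]
contact_force: [-0.2, 11.9, -1.4]
[array([0.5728, 0.1866]), array([0.582, 0.137]), array([0.5732, 0.1381])]
cradle dir -81.27368900609376
handle dir -81.56335175318988
6.7 [ 74.5009 -42.4636]
```

```bash
python3 -m creep '[[135,0,10,0,0],[135,0,20,0,0],[135,0,26,0,0],[135,0,28,0,0],[135,0,28,0,0]]' | grep -E 'pos|force'
python3 -m creep '[[135,0,1,0,0],[135,0,1,0,0]]' | grep -E 'pos|force'
python3 -m creep '[[135,0,0.7,0,0],[135,0,0.7,0,0]]' | grep -E 'pos|force'
python3 -m creep '[[135,0,0.7,0,0],[135,0,0.7,0,0]]' | grep -E 'pos|force'
python3 -m creep '[[135,0,0.7,0,0],[135,0,0.7,0,0]]' | grep -E 'pos|force'
```

```text
tool_pos: [0.5293, 0.1774, 0.0703]
contact_force: [-0.5, 0.2, -0.1]
tool_pos: [0.5293, 0.1779, 0.0703]
contact_force: [-1.1, 0.5, -0.3]
tool_pos: [0.5292, 0.1785, 0.0703]
contact_force: [0.0, 1.0, -0.3]
tool_pos: [0.5291, 0.1794, 0.0703]
contact_force: [-0.0, 1.0, 0.5]
tool_pos: [0.5289, 0.1801, 0.0703]
contact_force: [0.6, -0.4, -0.6]
```

```bash
python3 -m creep '[[135,0,0.7,0,0],[135,0,0.7,0,0]]' | grep -E 'pos|force'
python3 -m creep '[[135,0,0.7,0,0],[135,0,0.7,0,0]]' | grep -E 'pos|force'
python3 -m creep '[[135,0,0.7,0,0],[135,0,0.7,0,0]]' | grep -E 'pos|force'
python3 -m creep '[[135,0,0.7,0,0],[135,0,0.7,0,0]]' | grep -E 'pos|force'
python3 -m creep '[[135,0,0.7,0,0],[135,0,0.7,0,0]]' | grep -E 'pos|force'
```

```text
tool_pos: [0.5288, 0.1809, 0.0703]
contact_force: [0.1, 0.6, 0.4]
tool_pos: [0.5287, 0.1816, 0.0703]
contact_force: [-0.5, 0.2, -0.3]
tool_pos: [0.5287, 0.1818, 0.0703]
contact_force: [0.1, -1.5, 0.1]
tool_pos: [0.5285, 0.1822, 0.0702]
contact_force: [-0.2, -5.3, 0.7]
tool_pos: [0.5284, 0.1826, 0.0702]
contact_force: [-0.3, -5.3, 0.7]
```

```bash
python3 -m creep '[[135,0,0.6,0,0],[135,0,0.6,0,0]]' | grep -E 'pos|force'
python3 -m creep '[[135,0,0.6,0,0],[135,0,0.6,0,0]]' | grep -E 'pos|force'
```

```text
tool_pos: [0.528, 0.1839, 0.0702]
contact_force: [-1.9, -2.5, 1.4]
tool_pos: [0.5283, 0.1855, 0.0703]
contact_force: [-0.8, -0.3, 0.6]
```

```bash
python3 -m creep '[[135,0,0.7,0,0],[135,0,0.7,0,0]]' | grep -E 'pos|force'
python3 -m creep '[[135,0,0.7,0,0],[135,0,0.7,0,0]]' | grep -E 'pos|force'
python3 -m creep '[[135,0,0.7,0,0],[135,0,0.7,0,0]]' | grep -E 'pos|force'
python3 -m creep '[[135,0,0.6,0,0],[135,0,0.6,0,0]]' | grep -E 'pos|force'
```

```text
tool_pos: [0.5282, 0.186, 0.0704]
contact_force: [1.2, 0.1, 0.2]
tool_pos: [0.5281, 0.1863, 0.0704]
contact_force: [0.0, 0.1, 0.2]
tool_pos: [0.528, 0.1866, 0.0703]
contact_force: [0.1, -1.3, 0.5]
tool_pos: [0.528, 0.1869, 0.0703]
contact_force: [0.9, -3.8, 0.1]
```

```bash
python3 -m creep '[[135,0,0.6,0,0],[135,0,0.6,0,0]]' | grep -E 'pos|force'
python3 -m creep '[[135,0,0.6,0,0],[135,0,0.6,0,0]]' | grep -E 'pos|force'
python3 -m creep '[[135,0,0.4,0,0],[135,0,0.4,0,0]]' | grep -E 'pos|force'
```

```text
tool_pos: [0.5279, 0.1873, 0.0704]
contact_force: [0.2, -5.3, 0.2]
tool_pos: [0.5275, 0.1883, 0.0703]
contact_force: [-1.5, -3.2, 1.7]
tool_pos: [0.5275, 0.1897, 0.0702]
contact_force: [0.6, -0.3, -0.8]
```

Click 2 passed; next contact is expected near y 0.191.

```bash
python3 -m creep '[[135,0,0.7,0,0],[135,0,0.7,0,0]]' | grep -E 'pos|force'
python3 -m creep '[[135,0,0.7,0,0],[135,0,0.7,0,0]]' | grep -E 'pos|force'
python3 -m creep '[[135,0,0.7,0,0],[135,0,0.7,0,0]]' | grep -E 'pos|force'
python3 -m creep '[[135,0,0.6,0,0],[135,0,0.6,0,0]]' | grep -E 'pos|force'
```

```text
tool_pos: [0.5275, 0.1903, 0.0703]
contact_force: [-1.0, -1.5, 0.7]
tool_pos: [0.5274, 0.1907, 0.0703]
contact_force: [0.1, 0.5, -0.3]
tool_pos: [0.5273, 0.1912, 0.0703]
contact_force: [-0.3, -0.6, -0.0]
tool_pos: [0.5272, 0.1915, 0.0703]
contact_force: [-0.7, -1.2, 0.3]
```

```bash
python3 -m creep '[[135,0,0.6,0,0],[135,0,0.6,0,0]]' | grep -E 'pos|force'
python3 -m creep '[[135,0,0.6,0,0],[135,0,0.6,0,0]]' | grep -E 'pos|force'
python3 -m creep '[[135,0,0.4,0,0],[135,0,0.4,0,0]]' | grep -E 'pos|force'
```

```text
tool_pos: [0.5272, 0.1917, 0.0703]
contact_force: [0.5, -4.0, 0.0]
tool_pos: [0.5271, 0.192, 0.0703]
contact_force: [-0.4, -4.7, 0.6]
tool_pos: [0.5269, 0.1927, 0.0702]
contact_force: [0.6, -3.4, 0.9]
```

```bash
python3 -m creep '[[135,0,0,0,0],[135,0,0,0,0]]' | grep -E 'pos|force'
python3 -m creep '[[135,0,0.3,0,0],[135,0,0.3,0,0]]' | grep -E 'pos|force'
```

```text
tool_pos: [0.5267, 0.1934, 0.0703]
contact_force: [0.4, -2.6, 0.9]
tool_pos: [0.5269, 0.1943, 0.0703]
contact_force: [0.3, -0.5, 0.1]
```

```bash
python3 -m creep '[[135,0,-8,0,0],[135,0,-15,0,0],[135,0,-15,0,0],[135,0,-15,-30,0],[135,0,-15,-65,0],[135,0,-15,-100,0],[135,0,-15,-110,0],[135,0,-15,-110,0],[135,0,-15,-110,0]]'
python3 - <<'E'
from fit import *
o,R=state();print(o['t'],o['tool_pos'])
c2=ctrl.calibration('wrist');im2=ctrl.get_image('wrist');pickle.dump((c2,im2),open('w2.pkl','wb'))
v=topview(im2,c2,(0.55,0.16),.065,p[2],W=600,H=440,s=5);cv2.imwrite('pics/w3.png',v[:,:,::-1])
# comb search from here
for X in [(.472,-.317,.058)]: print(proj(c2,X,True))
E
```

```text
t: 12.37
tool_pos: [0.5293, 0.1787, 0.1805]
tool_rot: [-0.235, 3.132, 0.001]
contact_force: [0.2, -0.0, -0.3]
opening: 0.0406
[array([0.5728, 0.1866]), array([0.582, 0.137]), array([0.5732, 0.1381])]
cradle dir -81.27368900609376
handle dir -81.56335175318988
12.3667 [0.5293 0.1787 0.1805]
[-18.1676 105.6641]
```

View pics/w3.png

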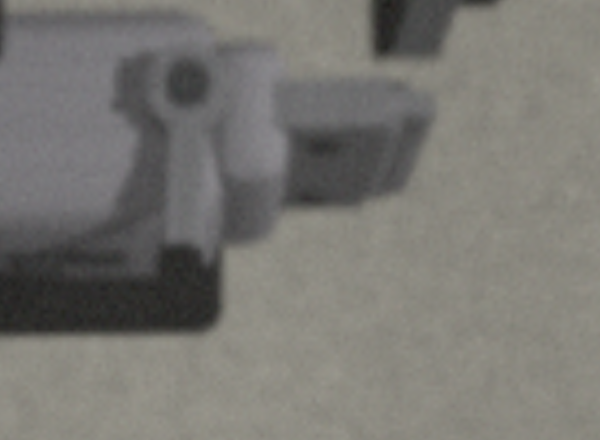

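```bash
python3 -m creep '[[100,127,-465,-20,1.57],[100,127,-465,-20,1.57],[100,127,-465,-20,1.57],[100,127,-465,-20,1.57],[100,127,-465,-20,1.57],[100,127,-465,-20,1.57],[100,127,-465,-20,1.57],[100,127,-465,-20,1.57],[100,127,-465,-20,1.57],[100,127,-465,-20,1.57],[100,127,-465,-20,1.57],[100,127,-465,-20,1.57]]' >/dev/null
python3 -m creep '[[100,0,0,0,0],[100,0,0,0,0]]'
python3 - <<'E'
from fit import *
o,R=state();print(o['t'],o['tool_pos'],R[:,1],o['q'])
c3=ctrl.calibration('wrist');im3=ctrl.get_image('wrist');pickle.dump((c3,im3),open('w3.pkl','wb'))
for l in ['comb_long','comb_mid','comb_short']:
    print(l,[(r['rect'],round(r['conf'],2)) for r in ctrl.boxes_of('wrist',l)[:3]])
v=topview(im3,c3,(0.472,-.26),.058,np.radians(-90),s=4,W=800,H=400);v=np.vstack([v,cv2.resize(im3[100:400,120:520],(800,600))[:200]]) if 0 else v
cv2.imwrite('pics/w4.png',v[:,:,::-1])
E
```

```text
t: 13.58
tool_pos: [0.4718, -0.3002, 0.1973]
tool_rot: [-1.961, -2.448, -0.001]
contact_force: [-0.2, -0.1, -0.6]
opening: 0.0522
[array([0.5728, 0.1866]), array([0.582, 0.137]), array([0.5732, 0.1381])]
cradle dir -81.27368900609376
handle dir -81.56335175318988
13.5833 [ 0.4718 -0.3002  0.1973] [ 0.976   0.2178 -0.0027] [-0.7001 -0.0772  1.799   0.0005  1.425  -0.9198]
comb_long [([290.4, 182.5, 55.4, 38.3], 0.67)]
comb_mid [([311.8, 114.8, 39.5, 31.9], 0.73)]
comb_short [([343.5, 38.5, 38.7, 28.2], 0.65)]
```

View pics/w4.png

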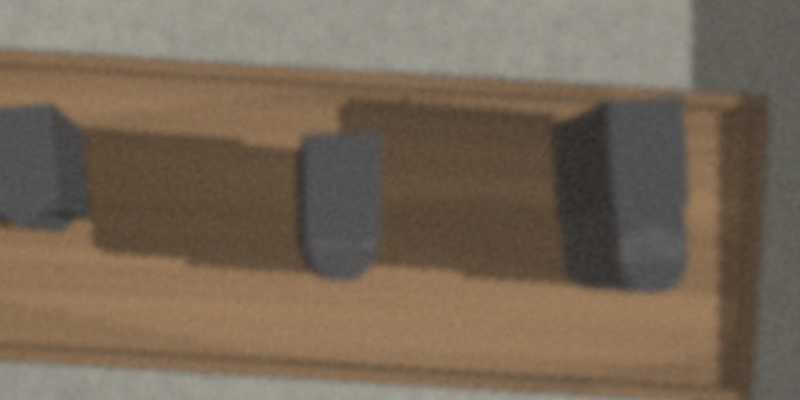

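```bash
python3 -m creep '[[100,-22,0,60,1.744],[100,-22,0,60,1.744],[100,-22,0,60,1.744],[100,-22,0,60,1.744],[100,-22,0,60,1.744],[100,-22,0,60,1.744],[100,-22,0,60,1.744],[100,-22,0,60,1.744],[100,-22,0,60,1.744],[100,-22,0,60,1.744],[100,-22,0,60,1.744],[100,-22,0,60,1.744]]' >/dev/null
python3 - <<'E'
from fit import *
goto([.477,-.322,.1],np.radians(-87.3))
E
```

```text
[array([0.5728, 0.1866]), array([0.582, 0.137]), array([0.5732, 0.1381])]
cradle dir -81.27368900609376
handle dir -81.56335175318988
t 14.7833 shift [-1.8585  1.5591 40.1054] turn 0.24115022470416814 (tool down) q6 0.5635547951489923
```

```bash
python3 -m creep '[[100,-2,2,15,0.12],[100,-2,2,30,0.24],[100,-2,2,30,0.24],[100,-2,2,30,0.24],[100,-2,2,30,0.24]]'
python3 - <<'E'
from fit import *
c4=ctrl.calibration('wrist');im4=ctrl.get_image('wrist');pickle.dump((c4,im4),open('w4.pkl','wb'))
goto([.477,-.322,.022],np.radians(-87.3))
v=topview(im4,c4,(0.472,-.322),.058,np.pi,s=6,W=600,H=480)
cv2.imwrite('pics/w5.png',v[:,:,::-1])
E
```

```text
t: 15.2
tool_pos: [0.4771, -0.3234, 0.1109]
tool_rot: [3.14, 0.087, 0.001]
contact_force: [0.1, -0.4, 0.7]
opening: 0.0519
[array([0.5728, 0.1866]), array([0.582, 0.137]), array([0.5732, 0.1381])]
cradle dir -81.27368900609376
handle dir -81.56335175318988
t 15.25 shift [-0.3219 -1.9408 89.379 ] turn 0.007696190668146974 (tool down) q6 0.7908456833092541
```

View pics/w5.png

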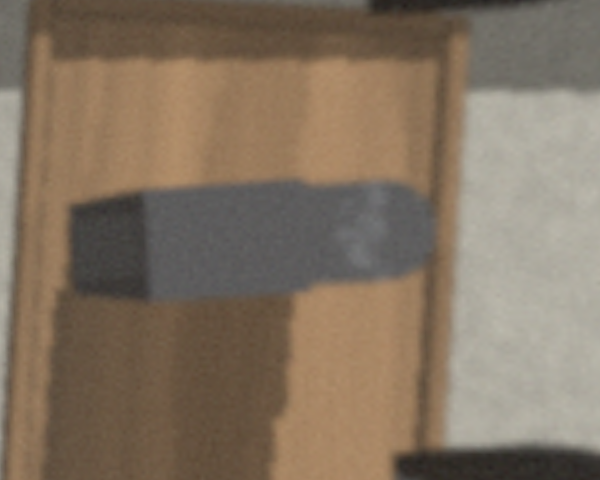

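```bash
python3 -m creep '[[100,0,-2,35,-0.012],[100,0,-2,65,-0.012],[100,0,-2,82,-0.012],[100,0,-2,89,-0.012],[100,0,-2,89,-0.012],[100,0,-2,89,-0.012],[150,0,-2,89,-0.012],[165,0,-2,89,-0.012],[180,0,-2,89,-0.012],[200,0,-2,89,-0.012],[255,0,-2,89,-0.012],[255,0,-2,89,-0.012]]' 25
python3 -m creep '[[255,0,0,0,0],[255,0,0,0,0],[255,0,0,0,0],[255,0,0,0,0]]'
```

```text
t: 16.25
tool_pos: [0.4773, -0.3227, 0.0227]
tool_rot: [3.139, 0.1, 0.002]
contact_force: [-1.2, 0.4, 5.7]
opening: 0.0187
t: 16.58
tool_pos: [0.4773, -0.3227, 0.0227]
tool_rot: [3.139, 0.1, 0.002]
contact_force: [-0.4, 1.0, 5.9]
opening: 0.0183
```

```bash
python3 -m creep '[[255,0,0,-20,0],[255,0,0,-50,0],[255,0,0,-90,0],[255,0,0,-107,0],[255,0,0,-107,0]]'
python3 - <<'E'
from fit import *
o,R=state();X=tf(p,(.143,0));print(X)
goto([*X,.13],p[2]+np.pi/2)
E
```

```text
t: 17.0
tool_pos: [0.4792, -0.3243, 0.1344]
tool_rot: [3.133, 0.1, 0.012]
contact_force: [0.7, 0.1, -0.0]
opening: 0.0186
[array([0.5728, 0.1866]), array([0.582, 0.137]), array([0.5732, 0.1381])]
cradle dir -81.27368900609376
handle dir -81.56335175318988
[0.5853 0.0906]
t 17.0 shift [ 132.3325 -407.2501    2.4371] turn 1.4862138123960564 (tool down) q6 0.7834000125299325
```

```bash
python3 -m creep '[[255,132,-407,0,-1.655],[255,132,-407,0,-1.655],[255,132,-407,0,-1.655],[255,132,-407,0,-1.655],[255,132,-407,0,-1.655],[255,132,-407,0,-1.655],[255,132,-407,0,-1.655],[255,132,-407,0,-1.655],[255,132,-407,0,-1.655],[255,132,-407,0,-1.655],[255,132,-407,0,-1.655],[255,132,-407,0,-1.655]]'
python3 - <<'E'
from fit import *
o,R=state();X=tf(p,(.143,0));print(R[:,1])
goto([*X,.0292],p[2]+np.pi/2)
E
```

```text
t: 18.0
tool_pos: [0.5817, 0.096, 0.1266]
tool_rot: [-2.216, -2.224, 0.002]
contact_force: [-1.0, -0.7, -0.7]
opening: 0.0185
[array([0.5728, 0.1866]), array([0.582, 0.137]), array([0.5732, 0.1381])]
cradle dir -81.27368900609376
handle dir -81.56335175318988
[ 1.      0.0038 -0.0023]
t 18.0 shift [-5.5422  3.8079 97.3397] turn -0.14465607687818527 (tool down) q6 0.033043681353072264
```

```bash
python3 -m creep '[[255,-5.5,4,10,-0.1],[255,-5.5,4,40,-0.145],[255,-5.5,4,70,-0.145],[255,-5.5,4,90,-0.145],[255,-5.5,4,97,-0.145],[255,-5.5,4,97,-0.145],[255,-5.5,4,97,-0.145]]'
python3 - <<'E'
from fit import *
o,R=state();X=tf(p,(.143,0))
c5=ctrl.calibration('wrist');im5=ctrl.get_image('wrist');pickle.dump((c5,im5),open('w5.pkl','wb'))
goto([*X,.0292],p[2]+np.pi/2)
v=topview(im5,c5,tf(p,(.1,0)),.0615,p[2],s=7,W=790,H=560)
cv2.imwrite('pics/w6.png',v[:,:,::-1])
E
```

```text
t: 18.58
tool_pos: [0.5861, 0.0871, 0.0311]
tool_rot: [-2.063, -2.369, 0.001]
contact_force: [0.4, -1.1, -0.4]
opening: 0.0187
[array([0.5728, 0.1866]), array([0.582, 0.137]), array([0.5732, 0.1381])]
cradle dir -81.27368900609376
handle dir -81.56335175318988
t 18.6333 shift [ 3.7141 -1.3511  3.1559] turn -0.010459333290491646 (tool down) q6 -0.11605768924550078
```

View pics/w6.png

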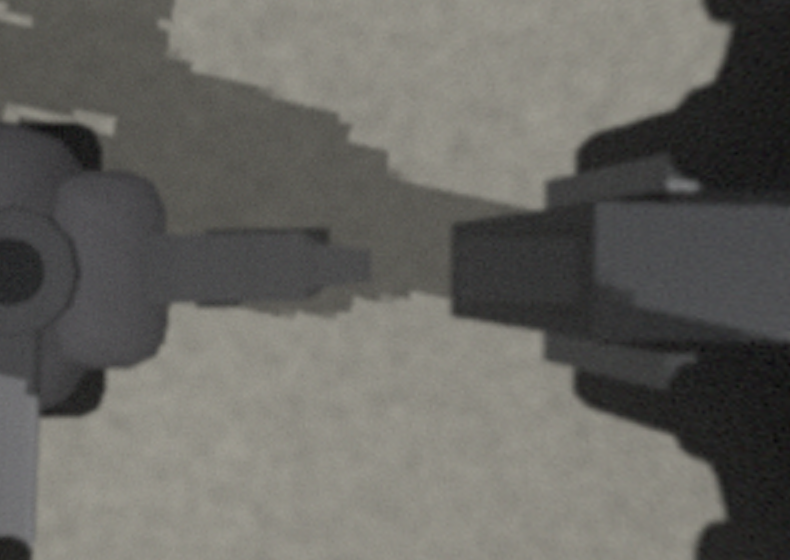

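```bash
python3 -m creep '[[255,5,0.9,3,-0.01],[255,12,0.9,3,-0.01],[255,18,0.9,3,-0.01],[255,22,0.9,3,-0.01],[255,22,0.9,3,-0.01],[255,22,0.9,3,-0.01]]'
python3 - <<'E'
from fit import *
o,R=state();print(inv(p,o['tool_pos']))
c6=ctrl.calibration('wrist');im6=ctrl.get_image('wrist')
goto([*tf(p,(.143,0)),.0292],p[2]+np.pi/2)
v=topview(im6,c6,tf(p,(.1,0)),.0615,p[2],s=7,W=790,H=560)
cv2.imwrite('pics/w7.png',v[:,:,::-1])
E
```

```text
t: 19.13
tool_pos: [0.5842, 0.1095, 0.0286]
tool_rot: [2.05, 2.38, 0.0]
contact_force: [0.6, -0.3, 0.1]
opening: 0.019
[array([0.5728, 0.1866]), array([0.582, 0.137]), array([0.5732, 0.1381])]
cradle dir -81.27368900609376
handle dir -81.56335175318988
[124.1335   1.7084]
t 19.1833 shift [-18.6037  -1.6825  -0.7017] turn 3.9488530631848207e-05 (tool down) q6 -0.0887157000930146
```

View pics/w7.png

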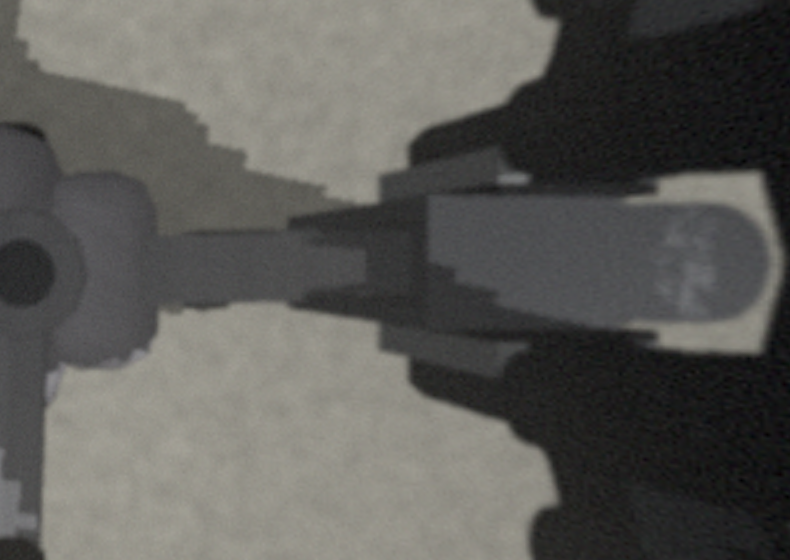

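```bash
python3 -m creep '[[255,3,-0.3,-0.7,0],[255,6,-0.3,-0.7,0],[255,6,-0.3,-0.7,0]]' | grep -E 'pos|force'
python3 -m creep '[[255,2,0,0,0],[255,4,0,0,0]]' | grep -E 'pos|force'
python3 -m creep '[[255,2,0,0,0],[255,4,0,0,0]]' | grep -E 'pos|force'
python3 -m creep '[[255,1.5,0,0,0],[255,3,0,0,0]]' | grep -E 'pos|force'
python3 -m creep '[[255,1.5,0,0,0],[255,3,0,0,0]]' | grep -E 'pos|force|open'
```

```text
tool_pos: [0.5829, 0.1153, 0.0291]
contact_force: [0.1, -0.3, -0.6]
tool_pos: [0.5824, 0.1189, 0.029]
contact_force: [-0.1, -0.4, 0.4]
tool_pos: [0.5817, 0.123, 0.029]
contact_force: [-0.1, 0.5, 0.1]
tool_pos: [0.5813, 0.126, 0.029]
contact_force: [1.0, -0.2, -0.7]
tool_pos: [0.5809, 0.1289, 0.029]
contact_force: [-0.1, 0.5, 0.2]
opening: 0.0186
```

```bash
python3 -m creep '[[255,1.5,0,0,0],[255,3,0,0,0]]' | grep -E 'pos|force'
python3 -m creep '[[255,1.5,0,0,0],[255,3,0,0,0]]' | grep -E 'pos|force'
python3 -m creep '[[255,1,0,0,0],[255,2,0,0,0]]' | grep -E 'pos|force'
python3 -m creep '[[255,1,0,0,0],[255,1,0,0,0]]' | grep -E 'pos|force|open'
```

```text
tool_pos: [0.5805, 0.1318, 0.029]
contact_force: [0.2, -0.0, -1.1]
tool_pos: [0.58, 0.1348, 0.029]
contact_force: [0.3, 0.6, 0.0]
tool_pos: [0.5797, 0.1368, 0.029]
contact_force: [0.4, 0.6, -0.5]
tool_pos: [0.5795, 0.1378, 0.029]
contact_force: [-0.7, -0.9, 0.0]
opening: 0.0182
```

```bash
python3 -m creep '[[255,1,0,0,0],[255,1,0,0,0]]' | grep -E 'pos|force'
python3 -m creep '[[255,1,0,0,0],[255,1,0,0,0]]' | grep -E 'pos|force'
python3 -m creep '[[255,1,0,0,0],[255,1,0,0,0]]' | grep -E 'pos|force'
python3 -m creep '[[255,1,0,0,0],[255,1,0,0,0]]' | grep -E 'pos|force|open'
```

```text
tool_pos: [0.5794, 0.1387, 0.029]
contact_force: [-0.7, 0.6, -0.2]
tool_pos: [0.5794, 0.1391, 0.029]
contact_force: [1.2, -2.6, -0.0]
tool_pos: [0.5794, 0.1392, 0.029]
contact_force: [1.7, -6.4, -0.6]
tool_pos: [0.5793, 0.1392, 0.029]
contact_force: [0.7, -9.4, -0.1]
opening: 0.0189
```

```bash
python3 -m creep '[[255,-2,0,0.6,0],[255,-2,0,1.2,0],[255,-2,0,1.2,0]]'
python3 -m creep '[[215,0,0,0,0],[200,0,0,0,0],[180,0,0,0,0],[150,0,0,0,0],[120,0,0,0,0],[100,0,0,0,0],[100,0,0,0,0],[100,0,0,0,0]]'
python3 -m creep '[[100,0,0,-10,0],[100,0,0,-30,0],[100,0,0,-60,0],[100,0,0,-90,0],[100,-40,0,-100,0],[100,-40,0,-100,0],[100,-40,0,-100,0]]'
python3 - <<'E'
from fit import *
o,R=state();print(inv(p,o['tool_pos']))
c7=ctrl.calibration('wrist');im7=ctrl.get_image('wrist');pickle.dump((c7,im7),open('w7.pkl','wb'))
for l in ['comb_long','clipper','lever_tab']: print(l,[(r['rect'],round(r['conf'],2)) for r in ctrl.boxes_of('wrist',l)[:2]])
s=ctrl.get_image('scene');t=ctrl.get_image('top')
v=topview(im7,c7,tf(p,(.08,-.005)),.063,p[2],s=6,W=560,H=420)
sc=cv2.resize(s[205:305,370:500],None,fx=2.4,fy=2.4,interpolation=cv2.INTER_CUBIC)[:, :240]
sc2=cv2.resize(s[120:290,200:320],(240,340))
can=np.zeros((600,800,3),'u1');can[:420,:560]=v;can[:sc.shape[0],560:]=sc;can[250:590,560:]=sc2
tp=cv2.resize(t[195:245,165:275],None,fx=3.3,fy=3.3,interpolation=cv2.INTER_CUBIC);can[425:425+165,:363]=tp
cv2.imwrite('pics/end.png',can[:,:,::-1])
E
```

```text
t: 21.68
tool_pos: [0.5795, 0.1392, 0.0279]
tool_rot: [2.051, 2.379, -0.001]
contact_force: [0.4, -3.3, -0.3]
opening: 0.0186
t: 22.35
tool_pos: [0.5792, 0.1398, 0.0278]
tool_rot: [-2.051, -2.38, -0.0]
contact_force: [-0.2, -0.6, 0.6]
opening: 0.052
t: 22.93
tool_pos: [0.5864, 0.0989, 0.1301]
tool_rot: [2.052, 2.375, 0.004]
contact_force: [0.3, 0.6, -0.0]
opening: 0.0514
[array([0.5728, 0.1866]), array([0.582, 0.137]), array([0.5732, 0.1381])]
cradle dir -81.27368900609376
handle dir -81.56335175318988
[134.8846   2.3474]
comb_long [([301.0, 122.1, 32.6, 78.5], 0.7)]
clipper [([236.5, 0.0, 114.8, 128.8], 0.75)]
lever_tab [([242.2, 71.6, 86.0, 30.9], 0.79)]
```

View pics/end.png

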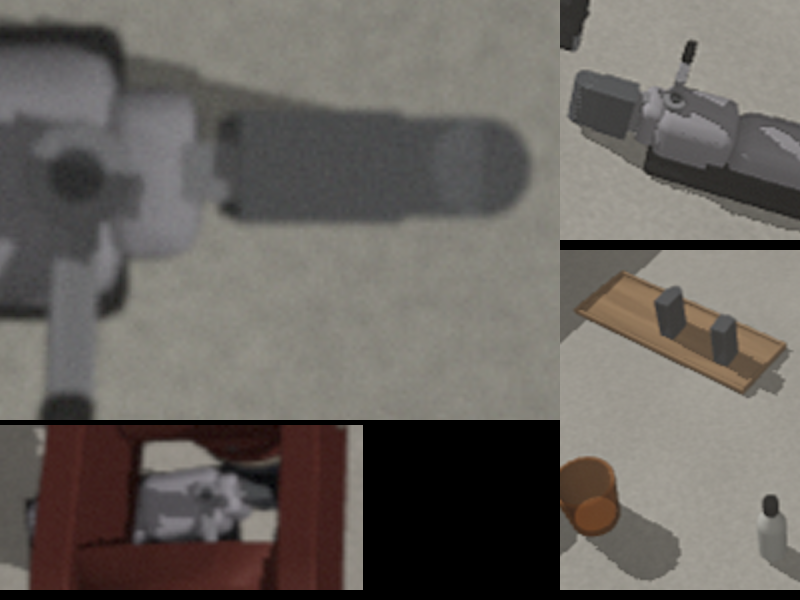

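```bash
python3 -c "
from station import ctrl
print(ctrl.get_obs()['contact_force']);print(ctrl.finish_job())"
```

```text
[-0.15046527 -0.59078844 -0.0948405 ]
the job is handed in; nothing more can be done
None
```

The taper lever is at the third click, the longest comb is on the blade and let go, and the job is handed in at about 23 s on the robot's clock.

- **Lever:** I pushed it closed over two clicks to the stop, where the force rose steadily to 11.9 N without a snap. I then opened it one click at a time, with three separate snaps at about 5 N each. In the last picture the lever arm leans about 2.5° towards the tail, where the third click should be 3° (the second would lean 3° the other way).
- **Comb:** I slid it on with almost no resistance until it stopped at 9.4 N, then released it and backed away. In the last picture its open end is at about clipper x 72.5 mm (72 expected) and its tine tips at about 120.5 mm (121 expected).
- **Other things:** the other two combs and the oil bottle are standing, and the force reading was about zero when I handed in.

**One disagreement:** the camera and the lever contacts put the clipper about 2–4 mm apart along its length. I aligned the comb sideways by comparing comb and blade in the wrist picture, and took the depth from the contact force.

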